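# Lock the push-and-turn cap of the button-cell jar

### The arm

A 6-joint arm with a two-finger parallel gripper is mounted at the origin on the work surface. World frame = base frame: x ahead of the robot, y to its left, z up, the work surface at z = 0. Lengths are in m, angles in rad, forces in N, time in s.
With the tool pointing down it reaches from about 0.375 to 0.75 m from the base axis. Payload 9 kg.
Tool frame: the origin (TCP) lies between the finger pads; the fingertips stand env.tcp_to_tips ahead of it and the grasp point (between the pads) lies 2 mm behind it (env.tcp_to_tips is the distance from the TCP to the fingertips, in m); z points along the fingers, y is the direction in which the jaws open and shut (so a half turn about z gives the same grasp; the last joint's range is limited). The gripper opens to 85 mm and grips with 20 to 120 N. Pads are 22 mm wide; open, the fingers measure 114 mm over their backs; the gripper's body (76 mm by 85 mm) begins 54 mm behind the grasp point. The pads swing forward as they close: fully open they stand 13 mm farther back than shut.
Start: joints at [1.055, 0.104, 0.097, 1.564, 0, 1.353], TCP at [0.176, 0.574, 0.224] pointing down, gripper open.
Joint ranges: [-2.99, 2.99], [-0.84, 1.86], [-1.1, 1.16], [-1.84, 2.11], [-1.51, 1.56], [-3.14, 3.14]. Speed limits (rad/s): [2.22, 2.22, 2.57, 3.14, 3.14, 3.14].

### API

Orientations are given as [roll, pitch, yaw] about the fixed x, y, z axes, in that order (R = Rz(yaw) Ry(pitch) Rx(roll)).
In Python, from station import env gives the robot as it stands.
- The arm moves only by the tool drive_tool, never from a script. Its argument "commands" is a list of rows, each an object with "rotation": the turn, a rotation vector about the tool's x, y, z in degrees, a list of three; "slide": the shift along the tool's x, y, z in cm, a list of three; "jaw": the closure, from 0 (fully open) to 1 (shut). A call has 1 to 10 rows; each row is the pose to reach, as a shift and turn from the pose commanded when the call began, along the tool's axes at that moment; what a row does not reach only later rows make up. A row lasts 1/8 s, in which the tool goes at most 62.5 mm and 10.7 degrees, less where a joint would pass 70% of its speed; a pose out of reach is approached as far as the arm can. A call with a gripper value outside its range is refused whole. The fingers move at their own pace and stop on an object; the grip force is fixed at half the most. Time passes only in rows, so rows that repeat a pose let the fingers close. It gives the time, the measured TCP pose, the force and the opening at its end, in the units of the state.
- env.sense(): the state, without advancing time (a new reading comes with each control period).
- env.snapshot(name): name is "scene" or "top" or "wrist"; returns the picture (480x640x3 uint8, red, green, blue); there is no depth.
- env.calibration(name): a dict with "fovy" (degrees; the focal length in pixels is half the picture's height over the tangent of half this angle, whatever the lens; pixels are square), "cx", "cy" (the principal point, pixels), "R" (3x3) and "t" (3): a world point X has camera coordinates R X + t. Camera axes: x right, y down, z forward; pixel columns grow to the right and rows downward; lengths in m; the calibration is good to about 2 mm. A picture is of the moment at which its call begins: read the wrist's pose just before it. calibration takes no time and is no camera call; for the wrist camera it gives the pose at the moment of the call.
- env.hand_in(): hands the job in, once; it reports no verdict.
The state is a dict: "clock": time; "joint_positions": joint angles; "joint_velocities": joint speeds; "tau": joint torques, N m; "tool_pos": TCP position; "tcp_rot": TCP orientation; "force": force on the tool from outside, world axes, zero at the start; "torque": the same for the moment, N m; "gripper_width": opening from 0.0 (shut) to 1.0 (fully open).
Only numpy, scipy, OpenCV 4.12 (cv2) and the standard library are available. Lean on these libraries where they do the work, as an engineer would, in place of code of your own. Each camera call takes 0.05 s, during which the arm holds its last target.

### The job

The cap of the short, wide jar of button cells has been set on its neck but not locked. Push it down against its spring, turn it clockwise (seen from above) under the catch while holding it down, and let it spring up so that it stays locked on the jar. Leave the tall, slim jar alone.

Things in the scene. Friction and masses are not known exactly. Their poses are not given: they have to be found in the camera images.
- cap_grip (a point): Grip point in the middle of the grip bar on the loose white cap (about 60 g) set on the short jar. Cap: disc 77 mm across, 25 mm high; the bar across its top is 64 mm long (x axis), 16 mm thick (y), 40 mm high (z, up); this point is 25 mm above the cap's flat top, 15 mm below the bar's top. Two inner lugs are under the bar's ends, at first in the gaps of the neck, bar within 7 deg of the jar's x axis. Sideways play 2 mm.
- cell_jar: Short wide clear jar of steel button cells, 84 mm across, on a 100 mm square wooden foot fixed to the table. Origin on its axis at table height, z up; x, parallel to a side of the foot, runs through the neck's gaps. Held down, the cap turns clockwise: past the catch at 46 degrees from x, stop at 78, aim for 62. Let go there, it springs up behind the catch: grip point 149 mm up (153 at the start).
- disc (a joint): Travel in m of the sprung sealing disc in the short jar's neck, hidden under the cap, which rests on it: 0 at the start, grows as the cap is pushed straight down. Below 0.008 the lugs are caught in the gaps and the cap cannot turn; at 0.014 the cap is hard on the neck: aim for 0.011. The spring pushes up with 5 N at 0 and 11 N at 0.014; when locked it reads 0.004.
- tall_jar: Tall slim clear jar of brass standoffs, 62 mm across, 207 mm high with its similar white cap (60 mm across, already locked), on an equal wooden foot fixed to the table. Origin on its axis at table height, z up. Not to be touched.
Not all that is in view belongs to the job. Of the things that look like the cell_jar, take the one that is farthest to the robot's left at the start.

How it is judged:
By the outcome, as a careful person would: the job done as asked, in the order asked, and still so for the second after the job is handed in, with the robot touching nothing.
It also fails if it takes over 35 s, if anything falls off the work surface, if the arm or the gripper's body presses on something with over 40 N, if the wrist force passes 120 N, or if a joint passes its speed limit or range.

## Working session

There is one attempt and no reset: what is moved stays moved. The work goes in short steps, Python scripts to look and compute and a tool call to move; the robot and the scene stay as the last step left them, time stands still between calls to the robot, and variables do not carry over. Pictures are saved under pics/ and viewed, and the job is handed in when it is done.

Besides the shell and the picture viewer there is one more tool, called after "Call:" in YAML: its name, and indented under it one key for each argument. drive_tool: Moves the arm, as the interface text tells. Its arguments: {"type":"object","properties":{"commands":{"type":"array"}},"required":["commands"]}

```bash
mkdir -p pics; python3 - <<'E'
from station import env
import cv2
s=env.sense();print(s);print(env.tcp_to_tips)
for n in ["scene","top","wrist"]:
    c=env.calibration(n);print(n,c)
    im=env.snapshot(n);cv2.imwrite(f"pics/{n}0.png",im[:,:,::-1])
E
```

```text
{'clock': 0.0, 'joint_positions': array([ 1.05530105e+00,  1.04708521e-01,  9.64300424e-02,  1.56392132e+00,
       -4.97246567e-06,  1.35308741e+00]), 'joint_velocities': array([-6.64249485e-05, -1.29688969e-03, -1.81421226e-04, -1.94763722e-03,
        1.85230997e-03,  7.23871001e-04]), 'tau': array([-2.33421051e-03, -5.56923544e+01,  5.03656340e+01,  1.63421180e-02,
       -4.58574577e-04,  2.56495224e-05]), 'tool_pos': array([0.17585413, 0.5732651 , 0.22269536]), 'tcp_rot': array([-3.14022124e+00, -2.98284940e-04,  2.84380609e+00]), 'force': array([ 0.42692912, -0.62916994,  0.05227963]), 'torque': array([-0.06510414, -0.02823415, -0.00126922]), 'gripper_width': 1.0003306326175645}
0.017
scene {'fovy': 45.351222201316396, 'cx': 318.80828095653624, 'cy': 251.87244670678615, 'R': array([[ 0.21056093,  0.97756316, -0.00586147],
       [ 0.66351013, -0.14731408, -0.73352087],
       [-0.71792646,  0.15056169, -0.67964165]]), 't': array([-0.13934655, -0.21517768,  1.53185812])}
top {'fovy': 55.79097394307695, 'cx': 313.34649597851796, 'cy': 237.75961812917518, 'R': array([[ 0.02384339, -0.99926628, -0.02997326],
       [-0.99704735, -0.02157996, -0.07369451],
       [ 0.07299362,  0.03164189, -0.99683034]]), 't': array([0.02422525, 0.49100502, 0.85849527])}
wrist {'fovy': 65.76682849532514, 'cx': 324.9189073769515, 'cy': 245.42887627851195, 'R': array([[ 2.92545496e-01,  9.56251139e-01, -9.44985125e-04],
       [ 9.05301350e-01, -2.76639911e-01,  3.22334958e-01],
       [ 3.07971750e-01, -9.51531364e-02, -9.46625207e-01]]), 't': array([-0.59816222, -0.04112827,  0.38162555])}
```

View pics/scene0.png

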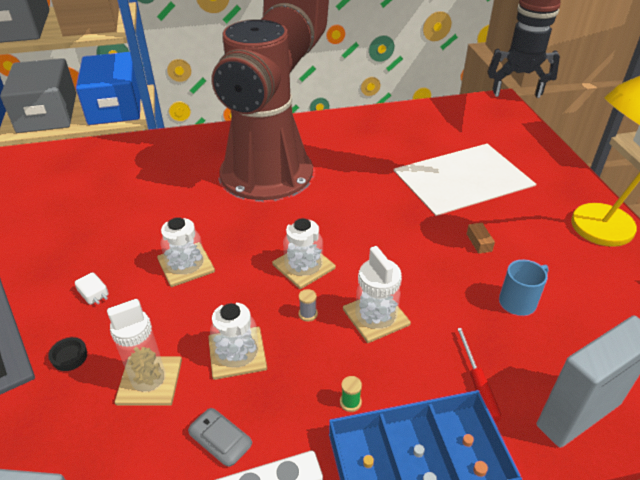

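View pics/top0.png

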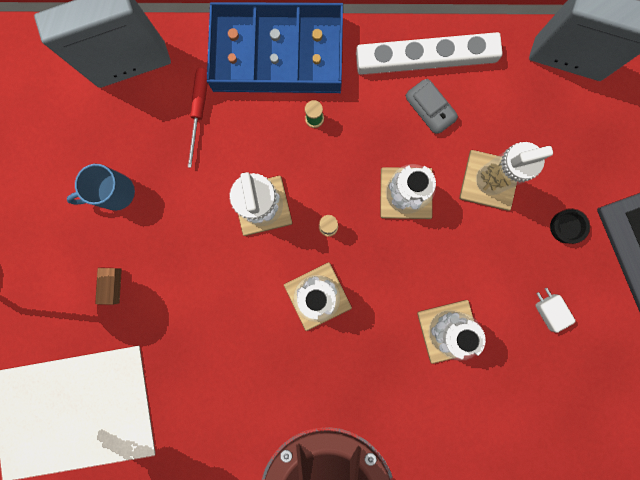

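View pics/wrist0.png

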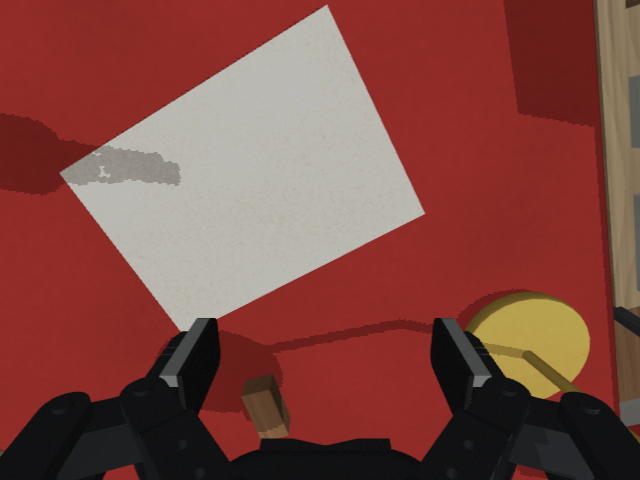

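Scene picture: the jars that look like cell_jar are at top-view pixels (255,200), (317,298), (410,190) and (458,335). The tall jar is at (505,170). In the top view, left is +y (the robot's left). The jar at (255,200) is farthest left and is the only short one with a white barred cap. I'll confirm it in enlarged crops.

```bash
python3 - <<'E'
import cv2,numpy as np
a=cv2.imread("pics/top0.png")[155:255,200:320];b=cv2.imread("pics/scene0.png")[235:345,330:430]
a=cv2.resize(a,None,fx=5,fy=5,interpolation=cv2.INTER_CUBIC);cv2.imwrite("pics/topc.png",a)
b=cv2.resize(b,None,fx=5,fy=5,interpolation=cv2.INTER_CUBIC);cv2.imwrite("pics/scenec.png",b)
E
```

```text
(no output)
```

View pics/topc.png

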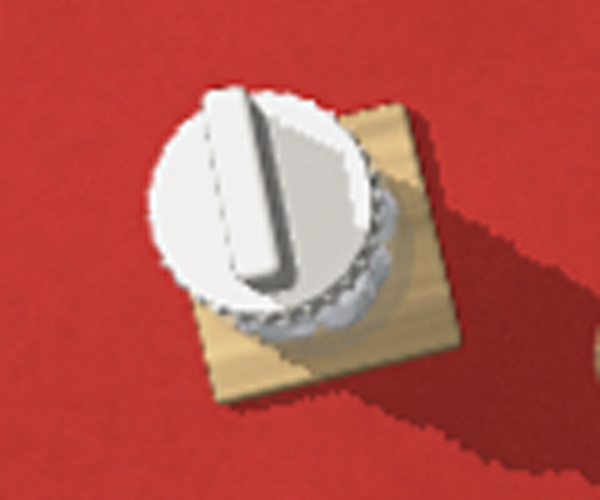

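View pics/scenec.png

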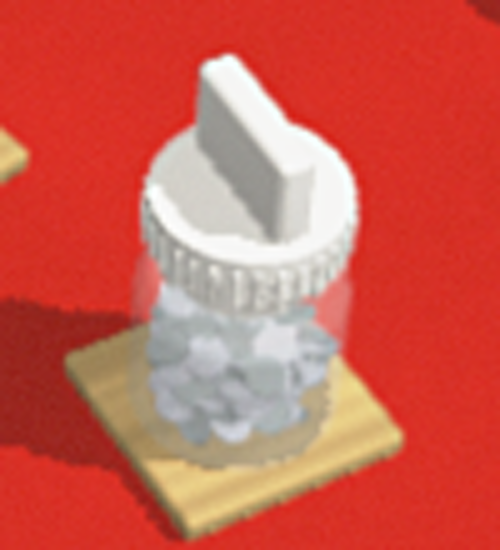

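The crop confirms it: a barred white cap on a short jar of steel cells. In the top crop the bar-top corners are near (203,95), (245,88), (275,272) and (240,280), and the foot corners near (403,105), (460,345) and (218,402).

```bash
cat > h.py <<'E'
import numpy as np
from station import env
def ray(c,uv,z):
    f=240/np.tan(np.radians(c["fovy"])/2);R=np.array(c["R"]);t=np.array(c["t"])
    o=-R.T@t;d=R.T@np.array([(uv[0]-c["cx"])/f,(uv[1]-c["cy"])/f,1]);return o+d*(z-o[2])/d[2]
def proj(c,X):
    f=240/np.tan(np.radians(c["fovy"])/2);p=np.array(c["R"])@X+c["t"];return np.array([c["cx"]+f*p[0]/p[2],c["cy"]+f*p[1]/p[2]])
E
python3 - <<'E'
from h import *
T=env.calibration("top");S=env.calibration("scene")
P=lambda x,y:(200+(x+.5)/5-.5,155+(y+.5)/5-.5)
Q=lambda x,y:(330+(x+.5)/5-.5,235+(y+.5)/5-.5)
b=[ray(T,P(*p),.168)for p in[(203,95),(245,88),(275,272),(240,280)]]
print("bar top",np.round(b,4),np.mean(b,0))
d=(b[0]+b[1]-b[2]-b[3])/2;print(np.degrees(np.arctan2(d[1],d[0])),np.linalg.norm(d))
for z in(.01,.012,.015):
  f=[ray(T,P(*p),z)for p in[(403,105),(460,345),(218,402)]]
  print(z,"c",(f[0]+f[2])/2,[ (np.degrees(np.arctan2(*(v)[[1,0]])),np.linalg.norm(v)) for v in (f[0]-f[1],f[1]-f[2])])
  g=[ray(S,Q(*p),z)for p in[(68,360),(188,528),(402,435)]]
  print("  S",(g[0]+g[2])/2,[ (np.degrees(np.arctan2(*(v)[[1,0]])),np.linalg.norm(v)) for v in (g[0]-g[1],g[2]-g[1])])
# scene bar top
b=[ray(S,Q(*p),.168)for p in[(203,68),(232,55),(314,165),(278,178)]]
print("S bar",np.mean(b,0)); d=(b[0]+b[1]-b[2]-b[3])/2;print(np.degrees(np.arctan2(d[1],d[0])),np.linalg.norm(d))
# disc: top view leftmost148,200  rightmost 372
E
```

```text
bar top [[0.5815 0.1523 0.168 ]
 [0.5841 0.1386 0.168 ]
 [0.524  0.1268 0.168 ]
 [0.5211 0.1381 0.168 ]] [0.55267327 0.13894387 0.168     ]
12.186412636938998 0.06166374409199594
0.01 c [0.55307506 0.13884312 0.01      ] [(np.float64(14.868892654000817), np.float64(0.09818712767581736)), (np.float64(-75.50000648092998), np.float64(0.09767217849420685))]
  S [0.55382192 0.14063698 0.01      ] [(np.float64(-165.46431697830698), np.float64(0.09636104071155933)), (np.float64(105.59321453447414), np.float64(0.09861717235342342))]
0.012 c [0.55278784 0.13854583 0.012     ] [(np.float64(14.86889265400082), np.float64(0.09796465381385992)), (np.float64(-75.50000648092998), np.float64(0.09745087141180457))]
  S [0.55546796 0.14002548 0.012     ] [(np.float64(-165.46431697830698), np.float64(0.09614014580033595)), (np.float64(105.5932145344741), np.float64(0.09839110555950706))]
0.015 c [0.55235701 0.13809991 0.015     ] [(np.float64(14.868892654000831), np.float64(0.09763094302092373)), (np.float64(-75.50000648092998), np.float64(0.09711891078820106))]
  S [0.55793702 0.13910823 0.015     ] [(np.float64(-165.46431697830695), np.float64(0.09580880343350097)), (np.float64(105.59321453447416), np.float64(0.09805200536863257))]
S bar [0.55655484 0.13836312 0.168     ]
-169.87287513564397 0.06272176583881814
```

Call:
drive_tool:
  commands:
    - {"slide":[-4.9,-3,-1],"rotation":[0,0,-3],"jaw":0}
    - {"slide":[-9.8,-6,-2],"rotation":[0,0,-6],"jaw":0}
    - {"slide":[-14.7,-9.1,-3],"rotation":[0,0,-9],"jaw":0}
    - {"slide":[-19.6,-12.2,-3],"rotation":[0,0,-12],"jaw":0}
    - {"slide":[-24.5,-15.2,-3],"rotation":[0,0,-15],"jaw":0}
    - {"slide":[-29.4,-18.2,-3],"rotation":[0,0,-18],"jaw":0}
    - {"slide":[-34.3,-21.3,-3],"rotation":[0,0,-21],"jaw":0}
    - {"slide":[-39.2,-24.4,-3],"rotation":[0,0,-24],"jaw":0}
    - {"slide":[-44.1,-27.4,-3],"rotation":[0,0,-27],"jaw":0}
    - {"slide":[-48.8,-30.4,-3],"rotation":[0,0,-29],"jaw":0}

```text
clock: 1.4
tool_pos: [0.5544, 0.1381, 0.2533]
tcp_rot: [3.141, -0.0, -2.932]
force: [0.7, 1.0, 0.0]
gripper_width: 1.001
```

Call:
drive_tool:
  commands:
    - {"slide":[0,0,0],"rotation":[0,0,0],"jaw":0}
    - {"slide":[0,0,0],"rotation":[0,0,0],"jaw":0}
    - {"slide":[0,0,0],"rotation":[0,0,0],"jaw":0}

```text
clock: 1.78
tool_pos: [0.5528, 0.1408, 0.2537]
tcp_rot: [3.141, 0.0, -2.932]
force: [0.0, -0.5, 1.0]
gripper_width: 1.002
```

```bash
python3 - <<'E'
from h import *
import cv2
s=env.sense();print(s["clock"],s["tool_pos"],np.degrees(s["tcp_rot"]),s["force"],s["joint_positions"])
W=env.calibration("wrist");im=env.snapshot("wrist")[:,:,::-1].copy()
np.save("w1.npy",W,allow_pickle=True)
cv2.imwrite("pics/w1.png",im)
A=np.radians(12);c=np.array([.5535,.139])
for a in(-.032,.032):
  for b in(-.008,.008):print(proj(W,np.array([c[0]+a*np.cos(A)-b*np.sin(A),c[1]+a*np.sin(A)+b*np.cos(A),.168])))
E
```

```text
1.775 [0.55281788 0.14077676 0.25369472] [ 1.79987332e+02  1.10638956e-02 -1.67992684e+02] [ 0.0305037  -0.49564267  0.95673775] [ 2.00254003e-02  2.24107711e-02  6.73399044e-02  1.61557747e+00
  2.53519887e-04 -1.89541794e-01]
[310.3750639 205.622702 ]
[334.98378883 205.64692787]
[311.42886702 294.5844637 ]
[334.09761628 294.60454507]
```

View pics/w1.png

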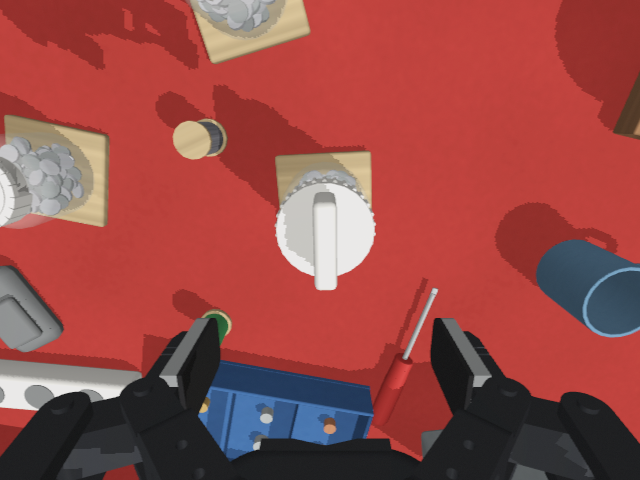

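The wrist view shows the bar at about (325,247), between the fingers and nearly aligned with the image column. I'll refine this in a crop.

```bash
python3 - <<'E'
import cv2
a=cv2.imread("pics/w1.png")[140:300,250:400]
cv2.imwrite("pics/w1c.png",cv2.resize(a,None,fx=3.75,fy=3.75,interpolation=cv2.INTER_CUBIC))
E
```

```text
(no output)
```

View pics/w1c.png

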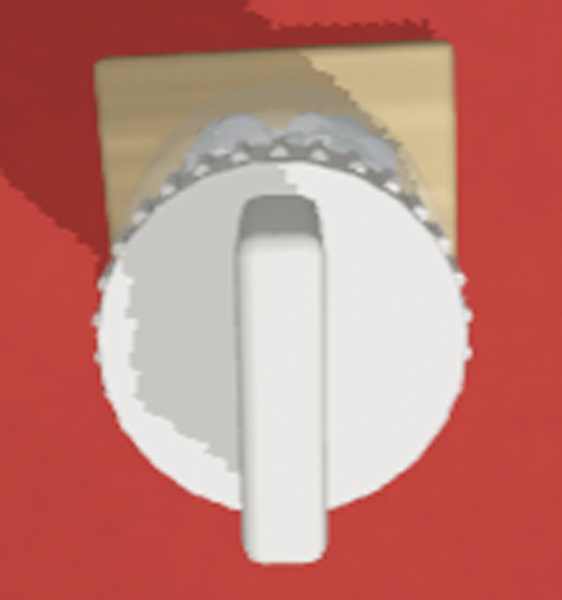

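```bash
python3 - <<'E'
from h import *
W=np.load("w1.npy",allow_pickle=True).item()
P=lambda x,y:(250+(x+.5)/3.75-.5,140+(y+.5)/3.75-.5)
b=[ray(W,P(*p),.168)[:2] for p in[(240,236),(322,236),(243,563),(327,563)]]
d=(b[2]+b[3]-b[0]-b[1])/2;print(np.mean(b,0),np.degrees(np.arctan2(d[1],d[0])),np.linalg.norm(d),np.linalg.norm(b[0]-b[1]))
g=[ray(W,P(*p),.128)[:2] for p in[(97,335),(470,335),(284,163)]];print(g,(g[0]+g[1])/2,np.linalg.norm(g[0]-g[1]))
f=[ray(W,P(*p),.012)[:2] for p in[(95,62),(452,42),(457,262)]];e=f[0]-f[1];print(f,np.degrees(np.arctan2(e[1],e[0])),np.linalg.norm(e))
e2=f[2]-f[1];print(np.degrees(np.arctan2(e2[1],e2[0])))
n=e2/np.linalg.norm(e2);print("center",(f[0]+f[1])/2+n*.05)
E
```

```text
[0.55033382 0.13998576] 12.730506913048119 0.06227901108665901 0.014178662718487592
[array([0.55677677, 0.10200918]), array([0.54065244, 0.17749779]), array([0.51390996, 0.13240949])] [0.5487146  0.13975349] 0.07719147284955875
[array([0.51613492, 0.07977806]), array([0.49039206, 0.17464539]), array([0.54993956, 0.19132452])] -74.81801410551921 0.09829804053435363
15.647451525920966
center [0.55141046 0.1406976 ]
```

Call:
drive_tool:
  commands:
    - {"slide":[0.1,0,3],"rotation":[0,0,0],"jaw":0}
    - {"slide":[0.1,0,6],"rotation":[0,0,0],"jaw":0}
    - {"slide":[0.1,0,8.5],"rotation":[0,0,0],"jaw":0}
    - {"slide":[0.1,0,9.8],"rotation":[0,0,0],"jaw":0}
    - {"slide":[0.1,0,10.2],"rotation":[0,0,0],"jaw":0}
    - {"slide":[0.1,0,10.2],"rotation":[0,0,0],"jaw":0.4}
    - {"slide":[0.1,0,10.2],"rotation":[0,0,0],"jaw":0.6}
    - {"slide":[0.1,0,10.2],"rotation":[0,0,0],"jaw":0.65}
    - {"slide":[0.1,0,10.2],"rotation":[0,0,0],"jaw":0.7}
    - {"slide":[0.1,0,10.2],"rotation":[0,0,0],"jaw":0.7}

```text
clock: 3.08
tool_pos: [0.5525, 0.1396, 0.1516]
tcp_rot: [3.142, 0.0, -2.933]
force: [0.5, 0.7, -0.1]
gripper_width: 0.299
```

Call:
drive_tool:
  commands:
    - {"slide":[0,0,0],"rotation":[0,0,0],"jaw":0.75}
    - {"slide":[0,0,0],"rotation":[0,0,0],"jaw":0.8}
    - {"slide":[0,0,0],"rotation":[0,0,0],"jaw":0.85}
    - {"slide":[0,0,0],"rotation":[0,0,0],"jaw":1}
    - {"slide":[0,0,0],"rotation":[0,0,0],"jaw":1}
    - {"slide":[0,0,0],"rotation":[0,0,0],"jaw":1}

```text
clock: 3.82
tool_pos: [0.5524, 0.1397, 0.1517]
tcp_rot: [3.141, 0.0, -2.933]
force: [-0.5, 0.6, 2.7]
gripper_width: 0.162
```

```bash
python3 - <<'E'
from h import *
import cv2
s=env.sense();print(s["clock"],s["tool_pos"],np.degrees(s["tcp_rot"]),s["force"],s["torque"],s["gripper_width"])
W=env.calibration("wrist")
im=env.snapshot("wrist")[:,:,::-1].copy();S=env.snapshot("scene")[:,:,::-1]
cv2.imwrite("pics/w2.png",np.hstack([cv2.resize(im,(400,300)),cv2.resize(S[200:350,300:500],(400,300),interpolation=cv2.INTER_CUBIC)]))
E
```

```text
3.825 [0.55244049 0.13966891 0.15165006] [ 1.79993693e+02  1.39502653e-02 -1.68060582e+02] [-0.46746868  0.60021954  2.72919761] [0.23490115 0.142859   0.01659811] 0.1620760146298623
```

View pics/w2.png

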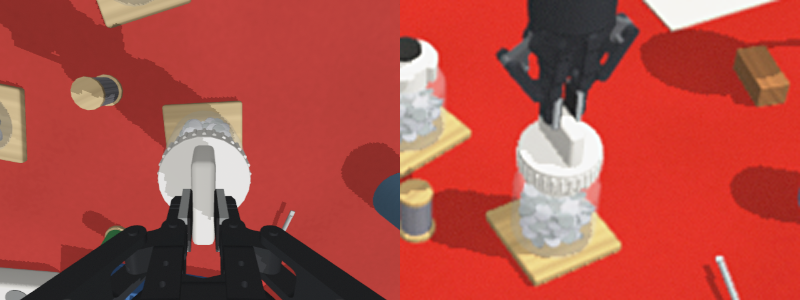

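The fingers hold the bar and the cap is still seated. Now I push straight down 11 mm.

Call:
drive_tool:
  commands:
    - {"slide":[0,0,0.3],"rotation":[0,0,0],"jaw":1}
    - {"slide":[0,0,0.6],"rotation":[0,0,0],"jaw":1}
    - {"slide":[0,0,0.9],"rotation":[0,0,0],"jaw":1}
    - {"slide":[0,0,1.1],"rotation":[0,0,0],"jaw":1}
    - {"slide":[0,0,1.1],"rotation":[0,0,0],"jaw":1}
    - {"slide":[0,0,1.1],"rotation":[0,0,0],"jaw":1}

```text
clock: 4.68
tool_pos: [0.5526, 0.1398, 0.1413]
tcp_rot: [3.141, 0.001, -2.933]
force: [-2.5, 1.8, 9.5]
gripper_width: 0.166
```

```bash
python3 - <<'E'
from h import *
import cv2
s=env.sense();print(s["clock"],s["tool_pos"],np.degrees(s["tcp_rot"]),s["force"],s["torque"],s["gripper_width"])
im=env.snapshot("wrist")[:,:,::-1].copy();S=env.snapshot("scene")[:,:,::-1]
cv2.imwrite("pics/w3.png",np.hstack([cv2.resize(im,(400,300)),cv2.resize(S[200:350,300:500],(400,300),interpolation=cv2.INTER_CUBIC)]))
E
```

```text
4.675 [0.55259397 0.13978932 0.14126979] [ 1.79992434e+02  5.62485284e-02 -1.68053283e+02] [-2.4742616   1.77540986  9.45477909] [0.320416   0.60380743 0.00635933] 0.1662622634330635
```

View pics/w3.png

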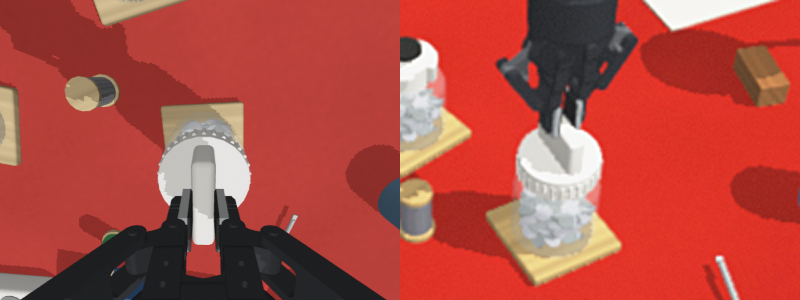

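Force is 9.5 N and travel 10.4 mm, which agrees with the spring. Now I turn clockwise by about 59° (positive about tool z), with a small shift to relieve the side force.

Call:
drive_tool:
  commands:
    - {"slide":[0.05,0.05,0.05],"rotation":[0,0,0],"jaw":1}
    - {"slide":[0.05,0.05,0.05],"rotation":[0,0,5],"jaw":1}
    - {"slide":[0.05,0.05,0.05],"rotation":[0,0,10],"jaw":1}
    - {"slide":[0.05,0.05,0.05],"rotation":[0,0,15],"jaw":1}
    - {"slide":[0.05,0.05,0.05],"rotation":[0,0,20],"jaw":1}
    - {"slide":[0.05,0.05,0.05],"rotation":[0,0,20],"jaw":1}

```text
clock: 5.52
tool_pos: [0.5529, 0.1396, 0.1412]
tcp_rot: [-3.141, 0.003, 2.999]
force: [0.6, 0.1, 8.1]
gripper_width: 0.164
```

```bash
python3 - <<'E'
from h import *
import cv2
s=env.sense();print(s["clock"],s["tool_pos"],np.degrees(s["tcp_rot"]),s["force"],s["torque"],s["gripper_width"])
im=env.snapshot("wrist")[:,:,::-1].copy();S=env.snapshot("scene")[:,:,::-1]
cv2.imwrite("pics/w4.png",np.hstack([cv2.resize(im,(400,300)),cv2.resize(S[200:350,300:500],(400,300),interpolation=cv2.INTER_CUBIC)]))
E
```

```text
5.525 [0.55293764 0.1396459  0.14122507] [-1.79989045e+02  1.70127367e-01  1.71852112e+02] [0.63441362 0.09000136 8.09428349] [-0.18029672 -0.07267744 -0.02302909] 0.16363575213663753
```

View pics/w4.png

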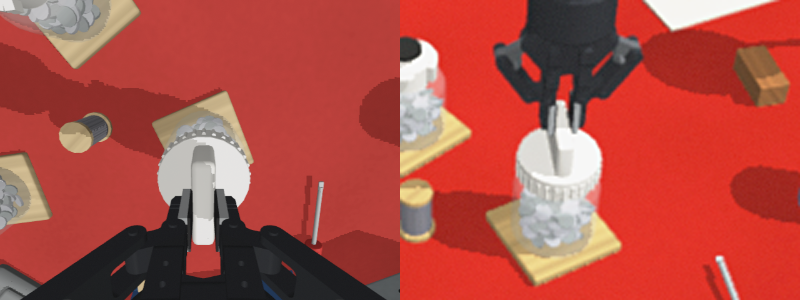

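The cap turns with the tool and the side forces are near zero. Another 39° to go.

Call:
drive_tool:
  commands:
    - {"slide":[0,0,0.05],"rotation":[0,0,6],"jaw":1}
    - {"slide":[0,0,0.05],"rotation":[0,0,12],"jaw":1}
    - {"slide":[0,0,0.05],"rotation":[0,0,18],"jaw":1}
    - {"slide":[0,0,0.05],"rotation":[0,0,24],"jaw":1}
    - {"slide":[0,0,0.05],"rotation":[0,0,30],"jaw":1}
    - {"slide":[0,0,0.05],"rotation":[0,0,35],"jaw":1}
    - {"slide":[0,0,0.05],"rotation":[0,0,39],"jaw":1}
    - {"slide":[0,0,0.05],"rotation":[0,0,39],"jaw":1}
    - {"slide":[0,0,0.05],"rotation":[0,0,39],"jaw":1}

```text
clock: 6.75
tool_pos: [0.5528, 0.1396, 0.1407]
tcp_rot: [3.14, 0.002, 2.32]
force: [-0.3, -1.2, 9.1]
gripper_width: 0.163
```

```bash
python3 - <<'E'
from h import *
import cv2
s=env.sense();print(s["clock"],s["tool_pos"],np.degrees(s["tcp_rot"]),s["force"],s["torque"],s["gripper_width"])
im=env.snapshot("wrist")[:,:,::-1].copy();S=env.snapshot("scene")[:,:,::-1]
cv2.imwrite("pics/w5.png",np.hstack([cv2.resize(im,(400,300)),cv2.resize(S[200:350,300:500],(400,300),interpolation=cv2.INTER_CUBIC)]))
E
```

```text
6.75 [0.55283605 0.13955113 0.14068482] [1.79919209e+02 1.36219920e-01 1.32915911e+02] [-0.28113981 -1.24945409  9.05221324] [-0.2781468   0.06567744 -0.02264574] 0.16338279094034244
```

View pics/w5.png

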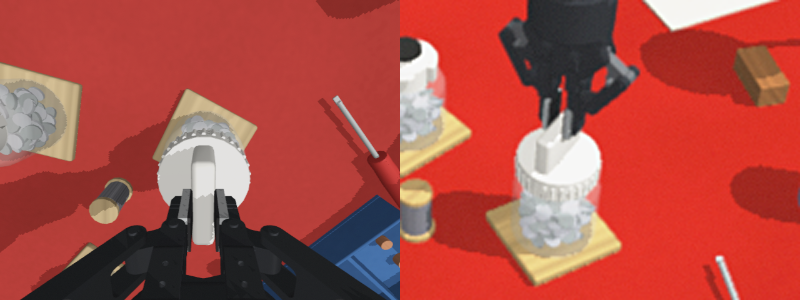

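The bar is now at −47°, which is 62° clockwise from the jar's x. I'll ease up to the locked height, then check the force before opening.

Call:
drive_tool:
  commands:
    - {"slide":[0,0,-0.2],"rotation":[0,0,0],"jaw":1}
    - {"slide":[0,0,-0.4],"rotation":[0,0,0],"jaw":1}
    - {"slide":[0,0,-0.6],"rotation":[0,0,0],"jaw":1}
    - {"slide":[0,0,-0.7],"rotation":[0,0,0],"jaw":1}
    - {"slide":[0,0,-0.7],"rotation":[0,0,0],"jaw":1}

```text
clock: 7.48
tool_pos: [0.5527, 0.1395, 0.1472]
tcp_rot: [3.141, 0.002, 2.32]
force: [2.1, -2.0, 5.5]
gripper_width: 0.161
```

Call:
drive_tool:
  commands:
    - {"slide":[0,0,-0.05],"rotation":[0,0,0],"jaw":1}
    - {"slide":[0,0,-0.1],"rotation":[0,0,0],"jaw":1}
    - {"slide":[0,0,-0.1],"rotation":[0,0,0],"jaw":1}

```text
clock: 7.85
tool_pos: [0.5525, 0.1396, 0.1474]
tcp_rot: [3.141, 0.001, 2.32]
force: [5.2, -3.0, 0.4]
gripper_width: 0.16
```

The upward travel stopped at 0.1474, about 4 mm below the start, and the force fell to zero. The catch is holding, so I release.

Call:
drive_tool:
  commands:
    - {"slide":[0,0,0],"rotation":[0,0,0],"jaw":0.75}
    - {"slide":[0,0,0],"rotation":[0,0,0],"jaw":0.6}
    - {"slide":[0,0,0],"rotation":[0,0,0],"jaw":0.3}
    - {"slide":[0,0,0],"rotation":[0,0,0],"jaw":0}
    - {"slide":[0,0,0],"rotation":[0,0,0],"jaw":0}
    - {"slide":[0,0,0],"rotation":[0,0,0],"jaw":0}

```text
clock: 8.6
tool_pos: [0.5518, 0.14, 0.1475]
tcp_rot: [3.141, -0.0, 2.32]
force: [-0.2, 0.5, 0.8]
gripper_width: 1.0
```

Call:
drive_tool:
  commands:
    - {"slide":[0,0,-1],"rotation":[0,0,0],"jaw":0}
    - {"slide":[0,0,-4],"rotation":[0,0,0],"jaw":0}
    - {"slide":[0,0,-8],"rotation":[0,0,0],"jaw":0}
    - {"slide":[0,0,-10.5],"rotation":[0,0,0],"jaw":0}
    - {"slide":[0,0,-10.5],"rotation":[0,0,0],"jaw":0}
    - {"slide":[0,0,-10.5],"rotation":[0,0,0],"jaw":0}

```text
clock: 9.35
tool_pos: [0.5517, 0.14, 0.252]
tcp_rot: [-3.141, -0.0, 2.32]
force: [0.1, 1.0, -1.3]
gripper_width: 0.999
```

```bash
python3 - <<'E'
from h import *
import cv2
s=env.sense();print(s["clock"],s["tool_pos"],np.degrees(s["tcp_rot"]),s["force"],s["gripper_width"])
W=env.calibration("wrist");np.save("w6.npy",W,allow_pickle=True)
im=env.snapshot("wrist")[:,:,::-1].copy();S=env.snapshot("scene")[:,:,::-1]
a=cv2.resize(im[130:310,240:420],(400,400),interpolation=cv2.INTER_CUBIC)
b=cv2.resize(S[225:345,320:440],(400,400),interpolation=cv2.INTER_CUBIC)
cv2.imwrite("pics/w6.png",np.hstack([a,b]))
E
```

```text
9.35 [0.55166704 0.13998255 0.25196217] [-1.79980763e+02 -2.40123181e-02  1.32938794e+02] [ 0.05540721  1.01591614 -1.25792592] 0.998809775761131
```

View pics/w6.png

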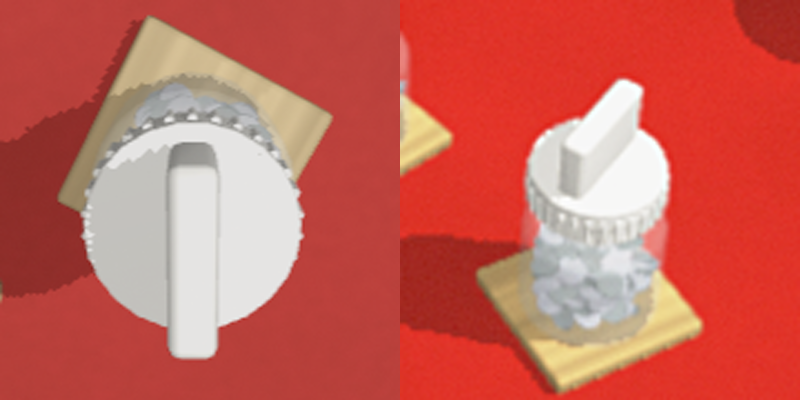

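The picture shows the cap level with the bar vertical at about (192,250). The foot edge from (148,15) to (332,118) slopes 29°, so the cap has turned about 61°. The gripper is clear.

```bash
python3 -c "
from station import env
print(env.hand_in())"
```

```text
the job is handed in; nothing more can be done
None
```

The short jar's cap is pushed down, turned clockwise under the catch and released. My last checks show it locked. I used the jar farthest to the robot's left, which was also the only short one with a barred cap.

- **Push and turn:** I gripped the bar and pushed it down about 10–11 mm. The force was 8–9.5 N, which matches the spring. I then turned it 59° while holding it down, to about 62° from the jar's x axis.
- **Lock:** While easing up, the cap stopped about 4 mm below its starting height, where the locked position should be. The upward force on the tool fell from 5.5 N to 0.4 N, so the catch is holding the cap. I did not pull any harder to test it.
- **After release:** The picture shows the cap level and turned about 61°, with the open gripper about 10 cm clear. I handed in about 9.5 s into the job and never went near the tall jar.
- **Disagreements:** The cameras differed by 2–4 mm on the jar's position, so I aimed between them. This caused up to about 6 N of side force while gripped, mostly as the cap met the catch. It was gone after release.

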